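# Jack up a model railway lift-up deck and hold the handle down

## Robot

A 7-joint arm with a two-finger parallel gripper is mounted at the origin on a cart in front of the work surface, level with it; the furniture and walls round the work are solid. World frame = base frame: x ahead of the robot, y to its left, z up, the work surface at z = 0. Lengths are in mm, angles in rad, forces in N, time in s.
With the tool pointing down it reaches from about 350 to 900 mm from the base axis. Payload 7.2 kg.
Tool frame: the origin (TCP) lies on the front face of the gripper's body, between the roots of the fingers; the fingertips stand 73 mm ahead of it and the grasp point (between the pads) lies 54 mm ahead of it; z points along the fingers, y is the line along which they close (so a half turn about z gives the same grasp; the last joint's range is limited). The gripper opens to 85 mm and grips with 20 to 120 N. Pads are 22 mm wide; open, the fingers measure 114 mm over their backs; the gripper's body (76 mm by 85 mm) begins 54 mm behind the grasp point. The pads swing forward as they close: fully open they stand 13 mm farther back than shut.
Start: joints at [1.098, 0.411, -0.013, 1.596, 0.006, 1.134, -0.082], TCP at [246.135, -574.494, 303.897] pointing down, gripper open.
Joint ranges: [-2.95, 2.95], [-0.29, 1.99], [-1.47, 1.44], [0.14, 2.54], [-1.03, 4.17], [0.13, 1.85], [-2.86, 2.86]. Speed limits (rad/s): [2.39, 2.39, 3.01, 3.01, 3.14, 3.14, 3.14].

## Interface

Orientations are given as a rotation vector (axis times angle).
In Python, from cell import sensors, imaging, job gives the robot as it stands.
- The arm moves only by the shell command python3 -m crank 'ROWS'. ROWS is JSON, a list of rows, each a list of 5 numbers: the closure, from -1 (fully open) to 1 (shut), then the shift along the tool's x, y, z each as a share of 6 cm, from -1 to 1, then the turn about the tool's z as a share of 5 degrees, from -1 to 1. A call has 1 to 5 rows; each row shifts and turns the commanded pose from where the row before left it, along the tool's axes as they then stand; what a row does not reach is not made up. A row lasts 1/8 s, in which the tool goes at most 62.5 mm and 10.7 degrees, less where a joint would pass 70% of its speed; a pose out of reach is approached as far as the arm can. A call with a number of a shift or a turn outside -1 to 1 is refused whole. A call with a gripper value outside its range is refused whole. The fingers move at their own pace and stop on an object; the grip force is fixed at half the most. Time passes only in rows, so rows that do not move let the fingers close. It gives the time, the measured TCP pose, the force, the opening and the grip force at its end, in the units of the state.
- sensors.sense(): the state, without advancing time (a new reading comes with each control period).
- imaging.read_camera(name): name is "side" or "top"; returns the picture (384x512x3 uint8, red, green, blue); there is no depth.
- imaging.camera_info(name): a dict with "mtx" (3x3 intrinsics, pixels), "dist" ([k1, k2, p1, p2, k3] as OpenCV has them; the pictures are not rectified), "view" (4x4, takes a point from world to camera coordinates). Camera axes: x right, y up, looking along -z (the intrinsics and any distortion apply to the point x, -y, -z); pixel columns grow to the right and rows downward; lengths in mm; the calibration is good to about 2 mm. A picture is of the moment at which its call begins. camera_info takes no time and is no camera call.
- job.job_done(): hands the job in; it is judged then, once.
The state is a dict: "clock": time; "joint_positions": joint angles; "qvel": joint speeds; "joint_efforts": joint torques, N m; "eef_pos": TCP position; "tcp_rot": TCP orientation; "wrist_force": force on the tool from outside, world axes, zero at the start; "torque": the same for the moment, N m; "opening": opening from 0.0 (shut) to 1.0 (fully open); "finger_force": force on a finger pad.
Only numpy, scipy, OpenCV 4.12 (cv2) and the standard library are available. Lean on these libraries where they do the work, as an engineer would, in place of code of your own. Each camera call takes 0.05 s, during which the arm holds its last target. There are 200 camera calls.

## Task

First press the red hinge pin at the back of the model railway's lift-up deck down until it is fully home. Then take the blue lever jack by its upright cheeks, stand it square in front of the deck and slide its saddle under the middle of the steel lift pad, which the yellow disc on the deck marks, with the jack standing flat on the table and its handle still up. Let go, press the jack's red handle down to its stop so that the saddle alone raises the deck, and finish while still holding the handle down; keep the wagon on the deck and leave everything else where it stands.

Things in the scene. Friction and masses are not known exactly. Their poses are not given: they have to be found in the camera images.
- frame: Fixed wooden frame, 200 mm wide. Origin on the table under the deck's hinge line; z up, y along the hinge, -x to the deck's free front edge. Rear block from x = 4 to 40 mm, 68 mm high at the pin. Two rest posts at x = -136 mm, y = +-88 mm and low rails to the block leave 160 mm of bare table between them for the jack's base.
- lift_pad (a point): Centre of the underside of the steel lift pad (36 x 44 mm) below the plywood deck, at frame x = -128 mm, y = 0; 58 mm above the table while the deck lies down, lowest part of the deck. A yellow disc (20 mm) on the deck's top right above it marks it. Deck front edge 28 mm in front of it (frame x = -156 mm), deck top 71 mm above the table. Frame's axes, turning with the deck.
- deck (a joint): Hinge of the deck (rad): 0 lying on its posts, grows as the front edge rises; about 0.2 with the jack's handle fully down. It swings freely and falls back when let go; about 0.35 kg.
- pin_top (a point): Middle of the top face of the red hinge pin's head (24 mm diameter, 10 mm high), on the rear block 22 mm behind the hinge line; moves with the pin. 78 mm above the table when home, up to 88 mm when proud.
- hinge_pin (a joint): Travel of the hinge pin (m): 0 fully proud, 0.010 fully home with its head sitting on the bracket; starts 0 to 0.003. Stiff push straight down, about 4 to 6 N, stays where it is pushed.
- jack_grip (a point): Grasp point of the loose blue jack: centre of its two upright cheeks, 45 mm above its underside. The cheeks are 40 mm across (jack y), 34 mm along (x), top at 62 mm. z up, +x to the saddle, -x to the red handle. Base plate 8 mm thick, 64 mm wide, x = +105 to -140 mm. Lever pivots between the cheeks, 50 mm above the underside. About 0.7 kg.
- saddle (a point): Centre of the jack's saddle, a black rubber roller 22 mm in diameter and 34 mm wide on the lever, 80 mm from the pivot (about 78 mm ahead of the cheeks). With the handle up its centre is 34 mm and its top 45 mm above the table; with the handle down its top is at about 83 mm.
- handle_pad (a point): Middle of the top face of the jack's red handle pad (44 x 34 mm) at the end of the lever, 110 mm from the pivot on the side away from the saddle. About 80 mm above the table with the handle up, about 28 mm with it down at its stop (it sinks nearly straight down, 2 mm sideways).
- jack_lever (a joint): Lever of the jack (rad): 0 handle up and saddle low, 0.48 handle down at its stop and saddle high. A spring lifts the handle again when it is let go; holding it down takes about 5 to 10 N.
- wagon: Small black model wagon, 26 x 50 x 23 mm, standing loose on the deck's track; origin at its underside.
- paint_jar: Bystander: jar with white cap, 37 mm diameter, 78 mm high; origin at its underside.
- paint_tin: Bystander: small paint tin, 34 mm diameter, 36 mm high; origin at its underside.
- cup: Bystander: clear mixing cup, 56 mm diameter, 55 mm high; origin at its underside.
- dropper: Bystander: small paint dropper bottle, 25 mm diameter, 75 mm high; origin at its underside.

How it is judged:
By the outcome, as a careful person would: the job done as asked, in the order asked, and still so for the second after the job is handed in, while the arm keeps its last pose, push and grip.
It also fails if it takes over 64 s, if anything falls off the work surface, if the arm or the gripper's body presses on something with over 40 N, if the wrist force passes 120 N, or if a joint passes its speed limit or range.

## Working session

There is one attempt and no reset: what is moved stays moved. The work goes in short steps, Python scripts to look and compute and a shell command to move; the robot and the scene stay as the last step left them, time stands still between calls to the robot, and variables do not carry over. Pictures are saved under pics/ and viewed, at most 10 in all, crops included, and the job is handed in when it is done.

```bash
ls; mkdir -p pics
python3 - <<'E'
from cell import sensors, imaging, job
import cv2
s=sensors.sense();print(s)
for n in("top","side"):
    cv2.imwrite(f"pics/{n}0.png",imaging.read_camera(n)[:,:,::-1]);i=imaging.camera_info(n);print(n,i)
E
```

```text
pics
{'clock': 0.0, 'joint_positions': array([ 1.0978359 ,  0.41190031, -0.01268667,  1.59705208,  0.00561395,
        1.13432659, -0.08219165]), 'qvel': array([ 0.00155318, -0.00092651,  0.00048829,  0.00073378, -0.00152748,
       -0.0010071 , -0.00139112]), 'joint_efforts': array([ 2.01596657e-05, -6.00610042e+01,  6.82274681e-01, -2.99410057e+01,
        1.37678225e-02,  1.07649970e-02,  1.43650630e-05]), 'eef_pos': array([ 245.92297682, -574.16073636,  303.04958803]), 'tcp_rot': array([-3.07591989e+00, -6.31170849e-01,  7.34710682e-04]), 'wrist_force': array([ 0.31899615, -0.19340481, -0.25399304]), 'torque': array([-0.01695956,  0.026387  , -0.00379648]), 'finger_force': 0.0, 'opening': 1.001332903839098}
top {'mtx': array([[467.63343594,   0.        , 249.27489542],
       [  0.        , 467.63343594, 194.55407198],
       [  0.        ,   0.        ,   1.        ]]), 'dist': array([-0.06007863,  0.        ,  0.        ,  0.        ,  0.        ]), 'view': array([[-1.38787499e-01, -9.90319773e-01, -2.18565446e-03,
         2.72405174e+02],
       [ 9.70634921e-01, -1.36466000e-01,  1.98103207e-01,
        -5.58244137e+02],
       [-1.96483791e-01,  2.53727762e-02,  9.80178730e-01,
        -1.16263028e+03],
       [ 0.00000000e+00,  0.00000000e+00,  0.00000000e+00,
         1.00000000e+00]])}
side {'mtx': array([[463.67480496,   0.        , 252.57845584],
       [  0.        , 463.67480496, 188.69197009],
       [  0.        ,   0.        ,   1.        ]]), 'dist': array([-0.0956026,  0.       ,  0.       ,  0.       ,  0.       ]), 'view': array([[ 9.96210607e-01,  8.43260596e-02,  2.12965417e-02,
        -5.83835399e+02],
       [-6.99472121e-02,  6.31272115e-01,  7.72400741e-01,
        -1.59188001e+02],
       [ 5.16895980e-02, -7.70963444e-01,  6.34778349e-01,
        -9.46542703e+02],
       [ 0.00000000e+00,  0.00000000e+00,  0.00000000e+00,
         1.00000000e+00]])}
```

View pics/top0.png

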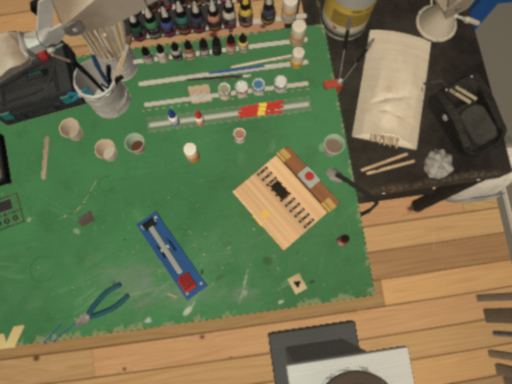

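View pics/side0.png

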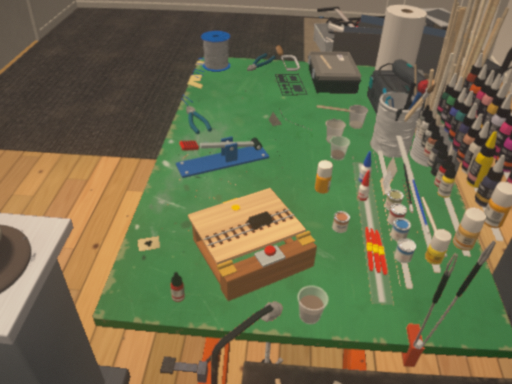

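The top view shows the deck with its disc at about (265,214), the pin at (309,177), and the jack from (150,215) to (195,290) with its red pad at (187,282). The side view shows the disc at (236,208), the pin at (270,251) and the jack at (225,155). I'll take enlarged crops next.

```bash
cat > h.py <<'E'
import numpy as np, cv2
from cell import sensors, imaging
from scipy.spatial.transform import Rotation as R
def ray(n,px):
    i=imaging.camera_info(n)
    u=cv2.undistortPoints(np.array([[px]],float),i["mtx"],i["dist"])[0,0]
    V=i["view"];d=V[:3,:3].T@np.array([u[0],-u[1],-1]);c=-V[:3,:3].T@V[:3,3]
    return c,d
def atz(n,px,z):
    c,d=ray(n,px);return c+d*(z-c[2])/d[2]
def tri(pt,ps):
    A=[];b=[]
    for n,p in(("top",pt),("side",ps)):
        c,d=ray(n,p);d=d/np.linalg.norm(d);P=np.eye(3)-np.outer(d,d);A.append(P);b.append(P@c)
    return np.linalg.lstsq(np.vstack(A),np.hstack(b),rcond=None)[0]
def proj(n,p):
    i=imaging.camera_info(n);q=i["view"]@np.append(p,1);q=q[:3]*[1,-1,-1]
    return cv2.projectPoints(q[None],np.zeros(3),np.zeros(3),i["mtx"],i["dist"])[0][0,0]
def crop(img,x0,y0,x1,y1,k):
    return cv2.resize(img[y0:y1,x0:x1],None,fx=k,fy=k,interpolation=cv2.INTER_CUBIC)
def blobs(img,kind,box):
    h=cv2.cvtColor(img,cv2.COLOR_RGB2HSV)
    H,S,V=[h[:,:,k].astype(int) for k in range(3)]
    m={"red":((H<6)|(H>174))&(S>150)&(V>90),"yellow":(H>22)&(H<32)&(S>150)&(V>140),"blue":(H>100)&(H<120)&(S>130)&(V>60)}[kind].astype(np.uint8)
    x0,y0,x1,y1=box;k=np.zeros_like(m);k[y0:y1,x0:x1]=1
    n,l,s,c=cv2.connectedComponentsWithStats(m*k)
    return [(s[j,4],c[j].round(1).tolist()) for j in range(1,n) if s[j,4]>8]
E
python3 - <<'E'
from h import *
t=cv2.imread("pics/top0.png");s=cv2.imread("pics/side0.png")
cv2.imwrite("pics/tc.png",crop(t,130,140,350,305,3.6));cv2.imwrite("pics/sc.png",crop(s,165,125,325,300,3.4))
T=t[:,:,::-1].copy();S=s[:,:,::-1].copy()
for k in("red","yellow","blue"):
    print(k,blobs(T,k,(130,140,350,305)),blobs(S,k,(165,125,325,300)))
E
```

```text
red [(np.int32(41), [309.0, 175.8]), (np.int32(9), [341.9, 241.1]), (np.int32(200), [186.4, 282.1])] [(np.int32(109), [188.7, 145.0]), (np.int32(74), [269.4, 250.0]), (np.int32(16), [174.3, 287.4])]
yellow [] [(np.int32(18), [235.5, 207.0])]
blue [(np.int32(769), [176.0, 251.2]), (np.int32(301), [159.4, 253.1])] [(np.int32(944), [219.7, 160.6])]
```

View pics/tc.png

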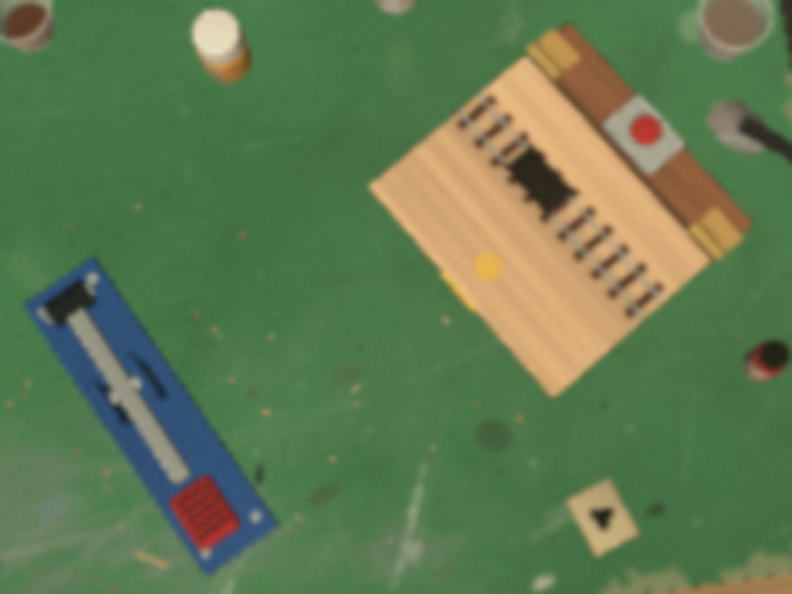

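View pics/sc.png

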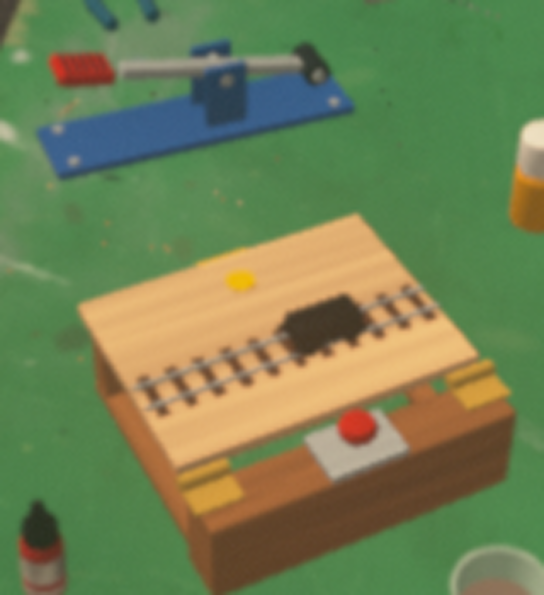

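The top crop gives sharp corners: deck front (370,186) and (555,397), disc (488,267), pin (647,130), jack base (93,258), (25,303), (208,575), (277,523). In the side crop the disc is at (241,281), the pin top at (357,420) and the base corners at (38,130), (62,178), (353,110).

Run:
```python
from h import *
T=lambda u,v:(130+(u+.5)/3.6-.5,140+(v+.5)/3.6-.5)
S=lambda u,v:(165+(u+.5)/3.4-.5,125+(v+.5)/3.4-.5)
r=lambda x:np.round(x,1)
print("disc",r(tri(T(488,267),S(241,281))),r(atz("top",T(488,267),71)),r(atz("side",S(241,281),71)))
print("pin",r(tri(T(647,129),S(357,420))),r(atz("top",T(647,129),87)),r(atz("side",S(357,420),87)))
ct=[atz("top",T(*p),71) for p in[(370,186),(555,397),(712,262),(527,57)]]
cs=[atz("side",S(*p),71) for p in[(360,213),(79,306),(180,467),(478,355)]]
print("deck",r(ct),r(cs))
for c in(ct,cs):
    e=c[0]-c[1];b=c[3]-c[2];print(np.linalg.norm(e),np.linalg.norm(b),"yaw of frame y",np.degrees(np.arctan2(e[1],e[0])),np.degrees(np.arctan2(b[1],b[0])))
    f=(c[0]-c[3]+c[1]-c[2]);print("yaw of -x",np.degrees(np.arctan2(f[1],f[0])))
j=[atz("top",T(*p),8) for p in[(93,258),(25,303),(208,575),(277,523)]]
print("jack",r(j))
f=j[0]+j[1]-j[2]-j[3];print("yaw +x",np.degrees(np.arctan2(f[1],f[0])),np.linalg.norm(f)/2,np.linalg.norm(j[0]-j[1]),np.linalg.norm(j[2]-j[3]))
print("pad",r(atz("top",T(205,513),80)),r(tri(T(205,513),S(83,66))))
js=[atz("side",S(*p),8) for p in[(38,130),(62,176),(353,108)]];print("jackside",r(js))
c=sum(j)/4;u=f/np.linalg.norm(f);print("grip",r(c+u*17.5))
print("saddle",r(tri(T(72,303),S(311,63))))
```

```text
disc [533.2 159.5  72. ] [532.4 159.3  71. ] [534.1 161.   71. ]
pin [613.4  33.6  86.6] [612.5  33.6  87. ] [614.1  33.5  87. ]
deck [[602.2 234.4  71. ]
 [434.9 126.2  71. ]
 [513.7   1.1  71. ]
 [681.4 108.7  71. ]] [[605.4 237.4  71. ]
 [436.7 126.9  71. ]
 [517.7   2.5  71. ]
 [683.8 109.7  71. ]]
199.26570798958397 199.19519406890848 yaw of frame y 32.87586815787944 32.68150740152902
yaw of -x 122.20568770770929
201.6597660053865 197.7185822076926 yaw of frame y 33.23293223668197 32.84445728135102
yaw of -x 122.31708047289712
jack [[589.9 448.1   8. ]
 [563.1 502.1   8. ]
 [347.  389.1   8. ]
 [377.  335.    8. ]]
yaw +x 27.7840945793379 242.4725696407672 60.31970479082711 61.87697193608052
pad [388.9 376.7  80. ] [390.2 377.2  78.7]
jackside [[349.  389.3   8. ]
 [379.3 334.    8. ]
 [591.3 446.4   8. ]]
grip [484.7 426.7   8. ]
saddle [554.5 461.6  37.7]
```

```bash
cat >> h.py <<'E'
def st():
    s=sensors.sense();M=R.from_rotvec(s["tcp_rot"]).as_matrix()
    print("t",round(s["clock"],2),"tcp",s["eef_pos"].round(1),"yaw tool y",np.degrees(np.arctan2(M[1,1],M[0,1])).round(1),"tilt",M[:,2].round(3),"F",s["wrist_force"].round(1),"open",round(s["opening"],2),"q",s["joint_positions"].round(2))
    return s["eef_pos"],M
def rel(goal,yaw=None):
    p,M=st();d=M.T@(np.array(goal)-p);print("shift tool mm",d.round(1),"units of 60",(d/60).round(3))
    if yaw is not None:
        y=np.degrees(np.arctan2(M[1,1],M[0,1]));e=-(yaw-y);e=(e+90)%180-90
        print("turn about tool z deg",round(e,1),"units",round(e/5,2))
E
python3 - <<'E'
from h import *
_,M=st();print(M.round(2))
rel([613.4,33.6,200],-62.2)
print("goose",tri((333,175),(275,311)).round(),tri((385,205),(215,350)).round())
for z in(0,100,200): print(proj("top",[246,-574,z]).round(),proj("top",[613,34,z]).round(),proj("top",[0,0,z]).round())
T=imaging.read_camera("top")
E
```

```text
t 0.1 tcp [ 246.  -574.2  303.1] yaw tool y -66.8 tilt [-0.001  0.001 -1.   ] F [-0.2  0.3  0. ] open 1.0 q [ 1.1   0.41 -0.01  1.6   0.01  1.13 -0.08]
[[ 0.92  0.39 -0.  ]
 [ 0.39 -0.92  0.  ]
 [-0.   -0.   -1.  ]]
t 0.1 tcp [ 246.  -574.2  303.1] yaw tool y -66.8 tilt [-0.001  0.001 -1.   ] F [-0.2  0.3  0. ] open 1.0 q [ 1.1   0.41 -0.01  1.6   0.01  1.13 -0.08]
shift tool mm [ 577.1 -413.8  103.7] units of 60 [ 9.619 -6.897  1.728]
turn about tool z deg -4.6 units -0.92
goose [629. -46.  -4.] [ 526. -161.   28.]
[548. 284.] [305. 183.] [357. 415.]
[573. 283.] [310. 174.] [367. 426.]
[601. 283.] [315. 164.] [378. 440.]
```

```bash
python3 -m crank '[[1,0.4,-0.287,0,0],[1,0.8,-0.574,0,-0.9],[1,0.8,-0.574,0,0],[1,0.8,-0.574,0,0],[1,0.8,-0.574,0,0]]'
python3 -m crank '[[1,0.8,-0.574,0,0],[1,0.8,-0.574,0,0],[1,0.8,-0.574,0,0],[1,0.8,-0.574,0,0],[1,0.8,-0.574,0,0]]'
python3 -m crank '[[1,0.8,-0.574,0.5,0],[1,0.5,-0.359,0.3,0],[1,0,0,0,0]]'
python3 -c "
from h import *
rel([613.4,33.6,175],-62.2)"
```

```text
clock: 0.78
eef_pos: [372.0, -338.4, 303.9]
tcp_rot: [3.05, 0.752, 0.0]
wrist_force: [1.3, -0.7, 0.1]
opening: 0.001
finger_force: 0.0
clock: 1.4
eef_pos: [504.4, -74.6, 303.9]
tcp_rot: [3.05, 0.751, 0.0]
wrist_force: [0.3, -0.8, -0.6]
opening: 0.002
finger_force: 0.0
clock: 1.78
eef_pos: [545.3, 10.0, 255.8]
tcp_rot: [-3.046, -0.76, 0.004]
wrist_force: [-0.8, 0.0, -0.7]
opening: -0.004
finger_force: 0.0
t 1.77 tcp [545.3  10.  255.8] yaw tool y -62.0 tilt [-0.003  0.002 -1.   ] F [-0.8  0.  -0.7] open -0.0 q [ 0.2   0.36 -0.39  1.83  0.15  0.99 -1.33]
shift tool mm [71.3 11.4 80.7] units of 60 [1.189 0.19  1.344]
turn about tool z deg 0.2 units 0.04
```

```bash
python3 -m crank '[[1,0.6,0.1,0.2,0],[1,0.59,0.09,0.4,0],[1,0,0,0.4,0],[1,0,0,0.34,0],[1,0,0,0,0]]'
python3 -c "
from h import *
rel([613.4,33.6,160],-62.2)"
```

```text
clock: 2.4
eef_pos: [613.0, 28.1, 175.9]
tcp_rot: [3.051, 0.75, -0.005]
wrist_force: [-0.2, 0.4, -0.5]
opening: 0.004
finger_force: 0.0
t 2.4 tcp [613.   28.1 175.9] yaw tool y -62.4 tilt [-0.003 -0.001 -1.   ] F [-0.2  0.4 -0.5] open 0.0 q [ 0.13  0.55 -0.35  1.73  0.23  0.9  -1.41]
shift tool mm [ 3.  -4.6 15.9] units of 60 [ 0.049 -0.077  0.265]
turn about tool z deg -0.2 units -0.04
```

```bash
python3 -m crank '[[1,0.05,-0.077,0,0],[1,0,0,0.2,0],[1,0,0,0.08,0],[1,0,0,0.07,0]]'
python3 -m crank '[[1,0,0,0.03,0],[1,0,0,0.03,0],[1,0,0,0,0]]'
python3 -m crank '[[1,0,0,0.03,0],[1,0,0,0.03,0],[1,0,0,0,0]]'
```

```text
clock: 2.9
eef_pos: [614.3, 35.0, 156.1]
tcp_rot: [3.05, 0.752, -0.001]
wrist_force: [-2.6, -0.3, 4.1]
opening: 0.003
finger_force: 1.9
clock: 3.28
eef_pos: [614.4, 35.1, 152.5]
tcp_rot: [3.05, 0.752, -0.0]
wrist_force: [-1.9, -0.3, 1.1]
opening: 0.001
finger_force: 0.8
clock: 3.65
eef_pos: [614.6, 35.1, 150.2]
tcp_rot: [3.05, 0.752, 0.001]
wrist_force: [-5.8, -1.1, 14.2]
opening: -0.001
finger_force: 6.8
```

```bash
python3 -m crank '[[1,0,0,0.03,0],[1,0,0,0,0]]'
python3 -m crank '[[1,0,0,-0.5,0],[1,0,0,-0.9,0],[1,0,0,-0.9,0]]'
python3 -c "
from h import *
rel([484.7,426.7,215],-62.2)"
```

```text
clock: 3.9
eef_pos: [614.6, 35.1, 150.0]
tcp_rot: [3.049, 0.751, 0.001]
wrist_force: [-10.4, -1.5, 26.0]
opening: 0.001
finger_force: 13.2
clock: 4.28
eef_pos: [614.5, 35.2, 286.2]
tcp_rot: [-3.05, -0.752, 0.0]
wrist_force: [0.4, -0.1, -0.4]
opening: 0.004
finger_force: 0.0
t 4.28 tcp [614.5  35.2 286.2] yaw tool y -62.3 tilt [-0.  0. -1.] F [ 0.4 -0.1 -0.4] open 0.0 q [ 0.14  0.44 -0.38  1.62  0.18  1.11 -1.37]
shift tool mm [  67.1 -406.9   71.4] units of 60 [ 1.118 -6.782  1.19 ]
turn about tool z deg -0.1 units -0.02
```

```bash
for i in 1; do
python3 -m crank '[[-1,0.2,-0.95,0,0],[-1,0.2,-0.95,0,0],[-1,0.2,-0.95,0,0],[-1,0.2,-0.95,0,0],[-1,0.2,-0.95,0,0]]'
python3 -m crank '[[-1,0.1,-0.95,0,0],[-1,0,-0.8,0,-1],[-1,0,0,0,-1],[-1,0,0,0,-1],[-1,0,0,0,-1]]'
python3 -m crank '[[-1,0,0,0,-1],[-1,0,0,0,-1],[-1,0,0,0,-1],[-1,0,0,0,-1],[-1,0,0,0,-1]]'
python3 -m crank '[[-1,0,0,0,-1],[-1,0,0,0,-1],[-1,0,0,0,-1],[-1,0,0,0,-1],[-1,0,0,0,-1]]'
python3 -m crank '[[-1,0,0,0,-1],[-1,0,0,0,-1],[-1,0,0,0,-1],[-1,0,0,0,-1],[-1,0,0,0,-1]]'
python3 -m crank '[[-1,0,0,0,-1],[-1,0,0,0,-1],[-1,0,0,0,-1],[-1,0,0,0,-1],[-1,0,0,0,-1]]'
python3 -m crank '[[-1,0,0,0,-1],[-1,0,0,0,-1],[-1,0,0,0,-1],[-1,0,0,0,-1],[-1,0,0,0,-1]]'
python3 -m crank '[[-1,0,0,0,-1],[-1,0,0,0,-1],[-1,0,0,0,-1],[-1,0,0,0,-1],[-1,0,0,0,-1]]'
done | grep -E 'clock|eef'
python3 -c "
from h import *
rel([484.7,426.7,140],-62.2)"
```

```text
clock: 4.9
eef_pos: [534.8, 317.2, 285.0]
clock: 5.52
eef_pos: [491.7, 411.5, 284.7]
clock: 6.15
eef_pos: [491.8, 411.3, 284.8]
clock: 6.78
eef_pos: [491.8, 411.3, 284.8]
clock: 7.4
eef_pos: [491.8, 411.3, 284.8]
clock: 8.02
eef_pos: [491.9, 411.3, 284.8]
clock: 8.65
eef_pos: [491.9, 411.3, 284.8]
clock: 9.28
eef_pos: [491.9, 411.3, 284.8]
t 9.28 tcp [491.9 411.3 284.8] yaw tool y 107.8 tilt [-0.     0.001 -1.   ] F [-0.3  0.1  0.2] open 1.0 q [-0.08  0.71 -1.12  1.53  0.65  1.32  0.61]
shift tool mm [  2.1  16.8 144.8] units of 60 [0.035 0.28  2.413]
turn about tool z deg -10.0 units -1.99
```

```bash
python3 -m crank '[[-1,0.04,0.28,0.4,-1],[-1,0,0,0.6,-1],[-1,0,0,0.7,0],[-1,0,0,0.7,0],[-1,0,0,0,0]]'
python3 -c "
from h import *
rel([485.3,426.6,100],-62.3)"
```

```text
clock: 9.9
eef_pos: [483.5, 425.0, 137.8]
tcp_rot: [0.751, -3.045, 0.004]
wrist_force: [0.0, -0.3, -0.3]
opening: 1.0
finger_force: 0.0
t 9.9 tcp [483.5 425.  137.8] yaw tool y 117.7 tilt [-0.004 -0.004 -1.   ] F [ 0.  -0.3 -0.3] open 1.0 q [-0.15  0.88 -1.04  1.64  0.82  1.13  0.64]
shift tool mm [-2.5  0.6 37.8] units of 60 [-0.042  0.01   0.63 ]
turn about tool z deg -0.0 units -0.0
```

```bash
python3 -m crank '[[-1,-0.04,0.01,0.3,0],[-1,0,0,0.33,0],[1,0,0,0,0],[1,0,0,0,0],[1,0,0,0,0]]'
python3 -m crank '[[1,0,0,0,0],[1,0,0,-0.25,0],[1,0,0,-0.25,0],[1,0,0,0,0]]'
python3 - <<'E'
from h import *
rel([485.3,426.6,100],-62.3)
for n in("top","side"):cv2.imwrite(f"pics/{n}1.png",imaging.read_camera(n)[:,:,::-1])
cv2.imwrite("pics/g1.png",np.hstack([crop(cv2.imread("pics/top1.png"),110,180,240,310,3),crop(cv2.imread("pics/side1.png"),150,90,280,220,3)]))
E
```

```text
clock: 10.52
eef_pos: [486.5, 428.3, 104.4]
tcp_rot: [-0.751, 3.049, 0.0]
wrist_force: [0.5, -0.5, 2.7]
opening: 0.459
finger_force: 62.8
clock: 11.02
eef_pos: [486.5, 428.7, 135.1]
tcp_rot: [-0.751, 3.048, 0.002]
wrist_force: [0.6, 0.2, -6.6]
opening: 0.461
finger_force: 61.9
t 11.03 tcp [486.5 428.7 135.1] yaw tool y 117.7 tilt [ 0.002  0.002 -1.   ] F [ 0.6  0.2 -6.6] open 0.46 q [-0.15  0.88 -1.04  1.64  0.83  1.12  0.64]
shift tool mm [ 2.1 -1.4 35.1] units of 60 [ 0.035 -0.023  0.585]
turn about tool z deg -0.0 units -0.0
```

View pics/g1.png

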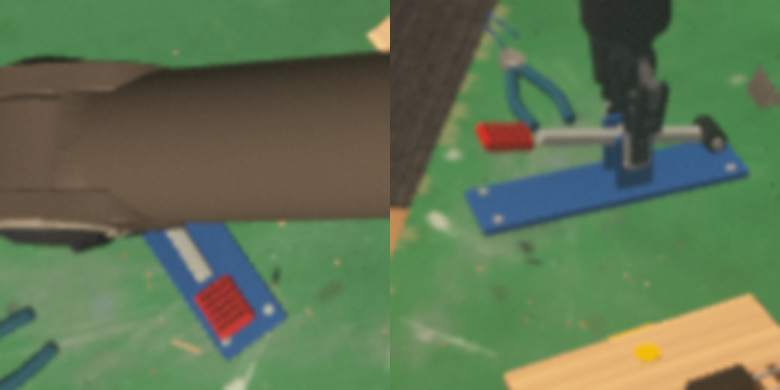

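The jack is gripped by its cheeks and held level about 30 mm up, with the handle up. Next I'll turn it.

```bash
python3 -c "
from h import *
print(atz('top',(191,149),78))"
{ python3 -m crank '[[1,0,0,0,0.5],[1,0,0,0,1],[1,0,0,0,1],[1,0,0,0,1],[1,0,0,0,1]]'
python3 -m crank '[[1,0,0,0,1],[1,0,0,0,1],[1,0,0,0,1],[1,0,0,0,1],[1,0,0,0,1]]'
python3 -m crank '[[1,0,0,0,1],[1,0,0,0,1],[1,0,0,0,1],[1,0,0,0,1],[1,0,0,0,1]]'
python3 -m crank '[[1,0,0,0,1],[1,0,0,0,1],[1,0,0,0,0.5],[1,0,0,0,0],[1,0,0,0,0]]'; } | grep -E 'clock|eef|wrist'
python3 -c "
from h import *
u=np.array([.5388,-.8424,0])
rel(np.array([533.3,159.9,113])-(78+62)*u,32.6)"
```

```text
[727.86908811 326.75277637  78.        ]
clock: 11.75
eef_pos: [485.9, 427.7, 132.6]
wrist_force: [-0.1, -1.0, -7.0]
clock: 12.38
eef_pos: [485.8, 427.7, 132.6]
wrist_force: [-0.3, 0.2, -6.3]
clock: 13.0
eef_pos: [485.7, 427.7, 132.5]
wrist_force: [0.7, 0.9, -7.1]
clock: 13.62
eef_pos: [485.9, 427.9, 132.9]
wrist_force: [-0.3, 0.4, -6.2]
t 13.62 tcp [485.9 427.9 132.9] yaw tool y 32.8 tilt [-0.001 -0.001 -1.   ] F [-0.3  0.4 -6.2] open 0.46 q [-0.31  0.75 -0.73  1.65  0.58  0.97 -0.68]
shift tool mm [-111.1 -104.8   20. ] units of 60 [-1.851 -1.746  0.334]
turn about tool z deg 0.2 units 0.03
```

```bash
python3 -m crank '[[1,-0.45,-0.45,0,0],[1,-0.47,-0.45,0,0],[1,-0.47,-0.45,0,0.03],[1,-0.46,-0.4,0,0],[1,0,0,0,0]]'
python3 -m crank '[[1,0,0,0.15,0],[1,0,0,0.18,0],[1,0,0,0,0],[1,0,0,0,0]]'
python3 - <<'E'
from h import *
u=np.array([.5388,-.8424,0])
rel(np.array([533.3,159.9,109])-(78)*u,32.6)
for n in("top","side"):cv2.imwrite(f"pics/{n}2.png",imaging.read_camera(n)[:,:,::-1])
cv2.imwrite("pics/g2.png",np.hstack([crop(cv2.imread("pics/top2.png"),150,130,350,310,2),crop(cv2.imread("pics/side2.png"),140,100,340,280,2)]))
S=cv2.imread("pics/side2.png")[:,:,::-1].copy()
cv2.imwrite("pics/s2.png",crop(cv2.imread("pics/side2.png"),140,110,290,230,5))
for k in("red","yellow"): print(k,blobs(S,k,(140,100,340,280)))
E
```

```text
clock: 14.25
eef_pos: [457.7, 274.2, 133.0]
tcp_rot: [1.513, 2.752, -0.006]
wrist_force: [-0.0, 1.3, -5.2]
opening: 0.46
finger_force: 62.8
clock: 14.75
eef_pos: [457.4, 278.6, 113.3]
tcp_rot: [-1.508, -2.755, 0.0]
wrist_force: [-0.2, -0.2, -7.0]
opening: 0.461
finger_force: 62.7
t 14.75 tcp [457.4 278.6 113.3] yaw tool y 32.6 tilt [-0.001  0.    -1.   ] F [-0.2 -0.2 -7. ] open 0.46 q [-0.08  0.63 -0.75  1.95  0.59  0.8  -0.59]
shift tool mm [-62.9  -0.    4.3] units of 60 [-1.049 -0.     0.072]
turn about tool z deg 0.0 units 0.0
red [(np.int32(49), [187.0, 142.4]), (np.int32(75), [269.4, 252.9])]
yellow [(np.int32(25), [235.4, 207.0])]
```

View pics/g2.png

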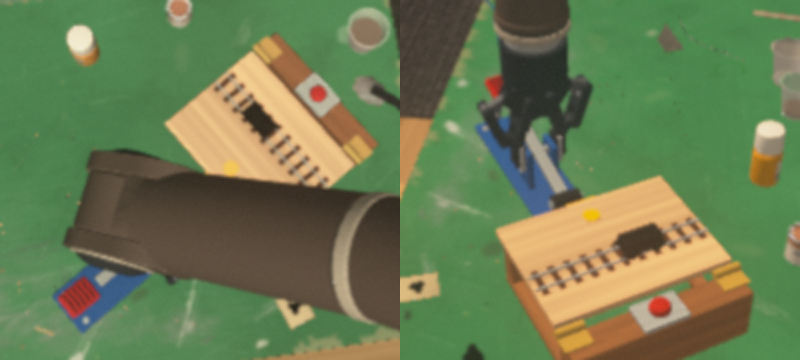

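View pics/s2.png

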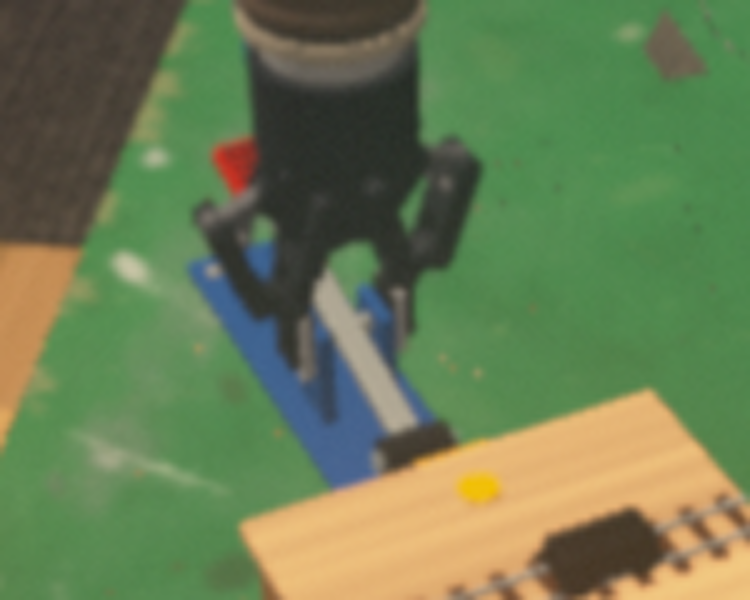

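The jack is in front of the deck, square to it, with the saddle just before the front edge, the handle up and the pin down. I'll check its alignment numerically from the handle pad.

Run:
```python
from h import *
T=cv2.imread("pics/top2.png")[:,:,::-1].copy()
u=np.array([.5388,-.8424]);l=np.array([.8424,.5388]);P=np.array([533.3,159.9]);g=np.array([457.4,278.6])
b=blobs(T,"red",(130,140,350,305));print(b)
for z in(85,88.7):
  p=atz("top",max(x for x in b if x[1][0]<230)[1],z)[:2]
  print(p,"pad rel tcp",(p-g)@u,(p-g)@l,"rel lift pad",(p-P)@u,(p-P)@l)
T0=cv2.imread("pics/top0.png")[:,:,::-1].copy()
p=atz("top",(186.4,282.1),80)[:2];print("initial",p, np.linalg.norm(p-[486.5,428.7]))
# base rear corners z~17 from crop
Q=lambda a,b:(150+(a+.5)/2-.5,130+(b+.5)/2-.5)
for c in[(55,295),(86,329),(147,279)]: q=atz("top",Q(*c),16.7)[:2];print((q-P)@u,(q-P)@l)
# saddle ends in side crop
S=lambda a,b:(140+(a+.5)/5-.5,110+(b+.5)/5-.5)
for c in[(378,455),(455,436)]: q=atz("side",S(*c),43)[:2];print("sad",(q-P)@u,(q-P)@l)
```

```text
[(np.int32(38), [308.7, 176.2]), (np.int32(207), [189.0, 278.2])]
[397.4810713  369.03849867] pad rel tcp -108.46971006590034 -1.7474424530903792 rel lift pad -249.35751006590036 -1.7300424530903584
[397.33424386 368.57526518] pad rel tcp -108.15859279510906 -2.120720095295231 rel lift pad -249.04639279510906 -2.1033200952952105
initial [389.09730511 377.14713669] 110.20427708095623
-276.9449863954168 26.974819296783917
-273.73166941772257 -32.98053318538841
-172.28114133249431 -35.12453353287847
sad -69.88755204173334 -16.38515407884734
sad -66.37108558115557 20.85302173996854
```

```bash
python3 -m crank '[[1,0,0,0.08,0.05],[1,-0.25,0,0,0],[1,-0.26,0,0,0],[1,0,0,0,0]]'
python3 -m crank '[[1,-0.26,0,0,0],[1,-0.26,0,0,0],[1,0,0,0,0],[1,0,0,0,0]]'
python3 - <<'E'
from h import *
u=np.array([.5388,-.8424,0])
rel(np.array([533.3,159.9,104.4])-(78.9)*u,32.6)
E
```

```text
clock: 15.35
eef_pos: [475.5, 249.6, 108.6]
tcp_rot: [1.521, 2.748, -0.002]
wrist_force: [0.8, -0.1, -5.3]
opening: 0.461
finger_force: 62.9
clock: 15.85
eef_pos: [490.5, 225.9, 108.8]
tcp_rot: [-1.516, -2.751, -0.001]
wrist_force: [-1.4, 0.2, -6.2]
opening: 0.458
finger_force: 62.9
t 15.85 tcp [490.5 225.9 108.8] yaw tool y 32.3 tilt [-0.     0.001 -1.   ] F [-1.4  0.2 -6.2] open 0.46 q [ 0.03  0.64 -0.74  1.94  0.6   0.79 -0.48]
shift tool mm [0.3 0.5 4.4] units of 60 [0.005 0.008 0.074]
turn about tool z deg -0.3 units -0.06
```

```bash
python3 -m crank '[[1,0,0,0.04,0],[1,0,0,0.03,0],[1,0,0,0,0],[1,0,0,0,0]]'
python3 -m crank '[[1,0,0,0.01,0],[1,0,0,0,0],[1,0,0,0,0]]'
```

```text
clock: 16.35
eef_pos: [490.6, 225.9, 104.5]
tcp_rot: [-1.516, -2.752, 0.0]
wrist_force: [-0.0, -0.4, -6.6]
opening: 0.459
finger_force: 62.9
clock: 16.73
eef_pos: [490.6, 225.8, 104.3]
tcp_rot: [1.516, 2.751, 0.0]
wrist_force: [-3.3, -2.0, 2.2]
opening: 0.459
finger_force: 63.9
```

```bash
python3 -m crank '[[-1,0,0,0,0],[-1,0,0,0,0],[-1,0,0,0,0],[-1,0,0,-0.3,0],[-1,0,0,-0.8,0]]'
python3 -m crank '[[-1,0,0,-0.9,0],[1,0.6,0,-0.4,0],[1,0.8,0,0,0],[1,0.4,0,0,0],[1,0,0,0,0]]'
python3 - <<'E'
from h import *
st()
for n in("top","side"):cv2.imwrite(f"pics/{n}3.png",imaging.read_camera(n)[:,:,::-1])
cv2.imwrite("pics/g3.png",np.hstack([crop(cv2.imread("pics/top3.png"),160,150,350,310,2),crop(cv2.imread("pics/side3.png"),150,110,340,270,2)]))
u=np.array([.5388,-.8424]);l=np.array([.8424,.5388]);P=np.array([533.3,159.9])
for n,box in(("top",(130,140,350,305)),("side",(150,100,340,280))):
  b=blobs(cv2.imread(f"pics/{n}3.png")[:,:,::-1].copy(),"red",box);print(n,b)
  for x in b:
    q=atz(n,x[1],80)[:2];print(q.round(1),((q-P)@u).round(1),((q-P)@l).round(1))
E
```

```text
clock: 17.35
eef_pos: [489.8, 225.3, 170.0]
tcp_rot: [-1.514, -2.75, 0.004]
wrist_force: [1.1, 0.4, 0.5]
opening: 1.0
finger_force: 0.0
clock: 17.98
eef_pos: [431.5, 319.1, 249.5]
tcp_rot: [1.51, 2.755, 0.003]
wrist_force: [0.2, 0.1, 0.3]
opening: 0.145
finger_force: 0.0
t 17.98 tcp [431.5 319.1 249.5] yaw tool y 32.5 tilt [ 0.001  0.001 -1.   ] F [0.2 0.1 0.3] open 0.14 q [-0.04  0.46 -0.89  1.83  0.41  1.04 -0.53]
top [(np.int32(37), [308.8, 176.2]), (np.int32(11), [341.5, 241.1])]
[612.3  34.2] 148.5 -1.1
[435.6 -19.9] 98.9 -179.2
side [(np.int32(152), [200.7, 160.3]), (np.int32(75), [269.4, 252.9])]
[432.9 310.3] -180.8 -3.5
[614.3  27.7] 155.0 -3.0
```

View pics/g3.png

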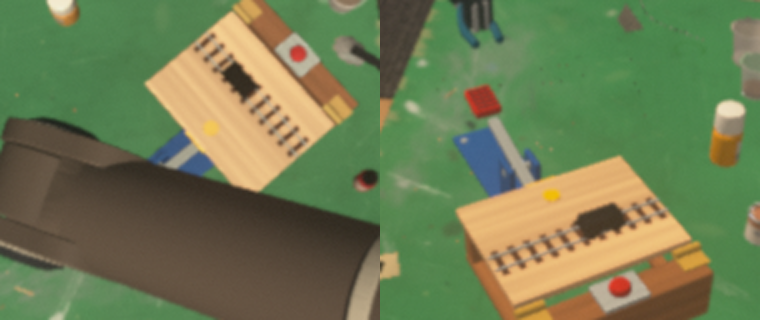

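The saddle is under the deck beneath the disc, the jack stands square and flat with its handle up, and the pin is down. Now I'll press the handle.

```bash
python3 -m crank '[[1,-0.03,0,0.4,0],[1,0,0,0.5,0],[1,0,0,0.4,0],[1,0,0,0.17,0],[1,0,0,0,0]]'
python3 -m crank '[[1,0,0,0.1,0],[1,0,0,0.07,0],[1,0,0,0.07,0],[1,0,0,0.07,0],[1,0,0,0.07,0]]'
python3 -m crank '[[1,0,0,0.07,0],[1,0,0,0.07,0],[1,0,0,0,0]]'
```

```text
clock: 18.7
eef_pos: [434.3, 314.8, 159.6]
tcp_rot: [-1.517, -2.75, 0.001]
wrist_force: [-0.1, 0.3, -0.2]
opening: 0.001
finger_force: 0.0
clock: 19.32
eef_pos: [433.9, 315.9, 136.9]
tcp_rot: [-1.516, -2.752, -0.001]
wrist_force: [-1.3, 3.1, 2.6]
opening: -0.0
finger_force: 1.7
clock: 19.7
eef_pos: [433.7, 316.1, 128.5]
tcp_rot: [-1.515, -2.752, -0.001]
wrist_force: [-1.9, 3.9, 6.1]
opening: 0.001
finger_force: 2.7
```

```bash
python3 -m crank '[[1,0.03,0,0.05,0],[1,0,0,0.06,0],[1,0,0,0.06,0],[1,0,0,0.06,0],[1,0,0,0,0]]'
python3 -c "
from h import *
st()"
```

```text
clock: 20.32
eef_pos: [433.6, 316.3, 114.7]
tcp_rot: [1.516, 2.75, -0.001]
wrist_force: [1.4, -0.7, 5.4]
opening: 0.002
finger_force: 2.8
t 20.32 tcp [433.6 316.3 114.7] yaw tool y 32.3 tilt [ 0.001 -0.001 -1.   ] F [ 1.4 -0.7  5.4] open 0.0 q [-0.15  0.63 -0.76  1.94  0.6   0.81 -0.68]
```

```bash
python3 -m crank '[[1,0,0,0.06,0],[1,0,0,0.06,0],[1,0,0,0.05,0],[1,0,0,0.03,0],[1,0,0,0,0]]'
python3 -m crank '[[1,0,0,0.03,0],[1,0,0,0,0]]'
```

```text
clock: 20.95
eef_pos: [434.1, 315.5, 102.8]
tcp_rot: [1.517, 2.748, -0.003]
wrist_force: [1.9, -1.7, 6.4]
opening: -0.003
finger_force: 2.8
clock: 21.2
eef_pos: [434.2, 315.5, 102.0]
tcp_rot: [1.516, 2.748, -0.003]
wrist_force: [-0.4, -4.3, 17.9]
opening: 0.0
finger_force: 8.2
```

```bash
python3 -m crank '[[1,0,0,0.02,0],[1,0,0,0,0],[1,0,0,0,0]]'
python3 - <<'E'
from h import *
st()
for n in("top","side"):cv2.imwrite(f"pics/{n}4.png",imaging.read_camera(n)[:,:,::-1])
cv2.imwrite("pics/g4.png",np.hstack([crop(cv2.imread("pics/top4.png"),160,130,350,310,2),crop(cv2.imread("pics/side4.png"),150,110,340,290,2)]))
E
```

```text
clock: 21.58
eef_pos: [434.3, 315.6, 101.5]
tcp_rot: [1.516, 2.747, -0.002]
wrist_force: [-2.0, -6.7, 26.0]
opening: 0.002
finger_force: 12.0
t 21.57 tcp [434.3 315.6 101.5] yaw tool y 32.2 tilt [ 0.003 -0.003 -1.   ] F [-2.  -6.7 26. ] open 0.0 q [-0.17  0.65 -0.74  1.95  0.62  0.78 -0.7 ]
```

View pics/g4.png

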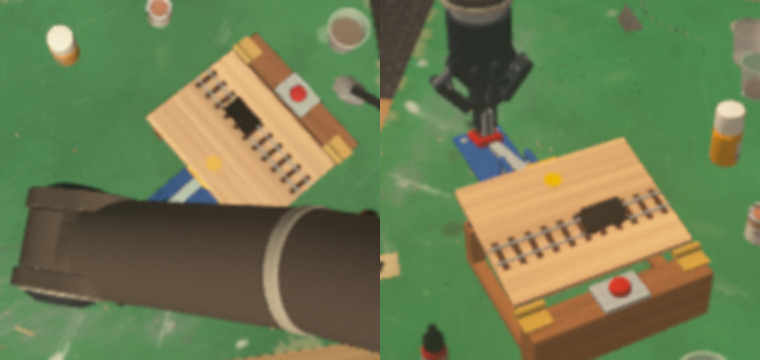

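The deck is raised with the wagon still on it, and the handle is held down. I'll check the lift height once before handing in.

Run:
```python
from h import *
import cv2
b=blobs(cv2.imread("pics/side4.png")[:,:,::-1].copy(),"yellow",(150,110,340,290));print(b)
u=np.array([.5388,-.8424,0]);H=np.array([533.3,159.9,0])+128*u
r=np.hypot
# hinge height ~ deck level; disc rotates about hinge at z~65
for a in(0,.1,.15,.2,.25):
  c,s=np.cos(a),np.sin(a);x,z=-128,6
  p=H+u*(x*c+z*s)+np.array([0,0,65+z*c-x*s]);print(a,proj("side",p).round(1))
```

```text
[(np.int32(20), [236.0, 199.4])]
0 [235.1 207.6]
0.1 [235.4 203.5]
0.15 [235.6 201.6]
0.2 [235.9 199.7]
0.25 [236.2 198. ]
```

Disc row 199.4 matches a deck angle of about 0.2 rad, which is the full lift.

```bash
python3 -c "
from cell import job
print(job.job_done())"
```

```text
the job is handed in; nothing more can be done
None
```

I handed the job in at about 22 s with the pin pressed home, the jack square under the lift pad, and the handle held down at its stop; the deck is up about 0.2 rad, the wagon is still on it, and I moved nothing else.

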